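# Reset the printer's drum counter

## Task

Reset the drum counter of the desk printer: pull its front cover all the way down and, while it is down, press the big round key fully and let it go, then press the oblong key fully and let it go. Then push the cover back up until it is fully shut. Press one key at a time, never the small round key, and leave the bowl, the pencil cup and the book where they are.

Things in the scene. Friction and masses are not known exactly. Their poses are not given: they have to be found in the camera images.
- printer: White laser printer fixed on the desk, 340 wide x 240 deep x 180 high (flat top). Origin: on the desk under the middle of its front face, which looks towards the robot; x level from front to back, y along the front, z up. On its top three keys stand in a row along y, 40 mm behind the front face, 52 mm centre to centre; which key is in which place varies.
- cover (a joint): Angle of the front cover (rad) about its bottom hinge: 0 = fully shut, upright; grows as it is pulled down towards the robot; 1.5 = fully down at its stop, nearly level. Starts between shut and 0.2 ajar. Stiff friction hinge: it stays where it is left; moving it takes up to about 6 N at the handle.
- cover_hinge (a point): Middle of the cover's hinge line, along the printer's y at the front face, 55 mm above the desk. The cover is a white plate 300 wide x 125 high x 12 thick, lying on the front face when shut, its top edge level with the printer's top. Axes turn with the cover: z along the plate from hinge to top edge, x into the printer when shut.
- cover_handle (a point): Middle of the cover's handle: level grey bar, 11 thick, 100 long along y, a leg at each end, beyond the cover's top edge; in the hinge's axes at x = -20, z = +155 mm. Shut: 20 mm before the front face, 210 above the desk; down: 46 above it. Can be pinched from above, fingers pointing straight down through the whole swing; opening them over 25 mm may touch the cover's edge.
- round_key_top (a point): Centre of the top face of the big round key (white, diameter 32), 196 mm above the desk when up.
- round_key (a joint): How far the big round key is pressed (m): 0 = up, 0.006 = fully down. Spring key: starts to move at about 1.2 N, is fully down at 4 N and comes back up when let go. Pressed down, its top is still 4 mm above its dark bezel plate.
- bar_key_top (a point): Centre of the top face of the oblong key (white, 40 long along the printer's y, 14 wide), 196 mm above the desk when up.
- bar_key (a joint): How far the oblong key is pressed (m): same travel and spring as the big round key.
- small_key_top (a point): Centre of the top face of the small round key (white, diameter 14), 196 mm above the desk when up: the power key, not to be pressed.
- small_key (a joint): How far the small round key is pressed (m): same travel and spring as the others.
- bowl: Bystander: brass bowl, diameter 100, 40 high, standing loose on the rear of the printer's top. Origin: centre of its underside.
- pencil_cup: Bystander: steel pencil cup, diameter 72, cup 95 high, pens to 134, loose on the desk beside the printer. Origin: centre of its underside.
- book: Bystander: hardback book with blue covers, 200 x 135 x 28, lying loose on the desk beside the printer. Origin: centre of its underside, long side along its x.

How it is judged:
By the outcome, as a careful person would: the job done as asked, in the order asked, and still so for the second after the job is handed in, with the robot touching nothing.
It also fails if it takes over 59 s, if anything falls off the work surface, if the arm or the gripper's body presses on something with over 40 N, if the wrist force passes 120 N, or if a joint passes its speed limit or range.

## Robot

A 6-joint arm with a two-finger parallel gripper is mounted at the origin on the work surface. World frame = base frame: x ahead of the robot, y to its left, z up, the work surface at z = 0. Lengths are in mm, angles in degrees, forces in N, time in s.
With the tool pointing down it reaches from about 300 to 1000 mm from the base axis. Payload 5.1 kg.
Tool frame: the origin (TCP) lies at the very end of the fingers, on their centre line; the grasp point (between the pads) lies 19 mm behind it; z points along the fingers, y is the line along which they close (so a half turn about z gives the same grasp; the last joint's range is limited). The gripper opens to 95 mm and grips with 3 to 60 N. Pads are 20 mm wide; open, the fingers measure 119 mm over their backs; the gripper's body (75 mm by 180 mm) begins 59 mm behind the grasp point.
Start: joints at [63.564, 7.093, 94.555, -0, 78.352, -4.733], TCP at [240.393, 603.9, 214.656] pointing down, gripper open.
Joint ranges: [-149.61, 149.61], [-58.7, 133.49], [1.44, 155.28], [-77.14, 257.14], [18.33, 153.61], [-166.67, 166.67]. Speed limits (degrees/s): [147.25, 147.25, 180, 180, 180, 180].

## Interface

Orientations are given as [roll, pitch, yaw] about the fixed x, y, z axes, in that order (R = Rz(yaw) Ry(pitch) Rx(roll)).
In Python, from workcell import sensors, eyes, job_done gives the robot as it stands.
- The arm moves only by the tool servo_tool, never from a script. Its arguments are lists of equal length, an entry for each row: "angular": the turn, a rotation vector about the tool's x, y, z in degrees, a list of three; "delta_pos": the shift along the tool's x, y, z in cm, a list of three; "hand": the gripper command: -1 is fully open, 1 is shut, values between are in proportion. A call has 1 to 12 rows; each row is the pose to reach, as a shift and turn from the pose commanded when the call began, along the tool's axes at that moment; what a row does not reach only later rows make up. A row lasts 1/8 s, in which the tool goes at most 62.5 mm and 10.7 degrees, less where a joint would pass 70% of its speed; a pose out of reach is approached as far as the arm can. A call with a gripper value outside its range is refused whole. The fingers move at their own pace and stop on an object; "squeeze" is the grip in N (left out, the last holds). Time passes only in rows, so rows that repeat a pose let the fingers close. It gives the time, the measured TCP pose, the force, the opening and the grip force at its end, in the units of the state.
- sensors.observe(): the state, without advancing time (a new reading comes with each control period).
- eyes.grab_frame(name): name is "scene" or "top"; returns the picture (400x640x3 uint8, red, green, blue); there is no depth.
- eyes.calibration(name): a dict with "K" (3x3 intrinsics, pixels), "D" ([k1, k2, p1, p2, k3] as OpenCV has them; the pictures are not rectified), "world_from_camera" (4x4, takes a point from camera to world coordinates). Camera axes: x right, y down, z forward; pixel columns grow to the right and rows downward; lengths in mm; the calibration is good to about 2 mm. A picture is of the moment at which its call begins. calibration takes no time and is no camera call.
- job_done(): hands the job in; it is judged then, once.
The state is a dict: "t": time; "joint_pos": joint angles; "qd": joint speeds; "joint_efforts": joint torques, N m; "eef_pos": TCP position; "orientation": TCP orientation; "ft_force": force on the tool from outside, world axes, zero at the start; "moment": the same for the moment, N m; "gripper_width": opening from 0.0 (shut) to 1.0 (fully open); "grip_force": force on a finger pad.
Only numpy, scipy, OpenCV 4.12 (cv2) and the standard library are available. Lean on these libraries where they do the work, as an engineer would, in place of code of your own. Each camera call takes 0.05 s, during which the arm holds its last target. There are 200 camera calls.

## Working session

There is one attempt and no reset: what is moved stays moved. The work goes in short steps, Python scripts to look and compute and a tool call to move; the robot and the scene stay as the last step left them, time stands still between calls to the robot, and variables do not carry over. Pictures are saved under pics/ and viewed, at most 10 in all, crops included, and the job is handed in when it is done.

Besides the shell and the picture viewer there is one more tool, called after "Request:" as name(argument=value, ...), one argument or row to a line, values as JSON. servo_tool: Moves the arm, as the interface text tells. Its arguments: {"type":"object","properties":{"angular":{"type":"array"},"delta_pos":{"type":"array"},"hand":{"type":"array"},"squeeze":{"type":"number"}},"required":["angular","delta_pos","hand"]}

```bash
mkdir -p pics; python3 - <<'E'
from workcell import sensors, eyes
import cv2
s=sensors.observe();print(s)
for n in("scene","top"):
    f=eyes.grab_frame(n);cv2.imwrite(f"pics/{n}0.png",f[:,:,::-1]);c=eyes.calibration(n);print(c)
E
```

```text
{'t': 0.0, 'joint_pos': array([ 6.35644363e+01,  7.13334751e+00,  9.46329547e+01, -1.78347443e-03,
        7.83490106e+01, -4.73195761e+00]), 'qd': array([ 0.0511223 ,  0.02761995, -0.05123546, -0.04106008, -0.06936222,
        0.03199682]), 'joint_efforts': array([-7.19419786e-04, -4.17613971e+01, -3.59925234e+01,  7.73139833e-02,
        4.93068038e-02, -1.85426825e-04]), 'eef_pos': array([240.12318379, 603.34980046, 213.40032838]), 'orientation': array([-1.79884936e+02, -7.77260911e-03,  1.58296748e+02]), 'ft_force': array([ 0.85075704, -0.28518743, -0.73275871]), 'moment': array([ 0.02914308,  0.01430529, -0.02625915]), 'grip_force': 0.0, 'gripper_width': 1.0019815721386238}
{'K': array([[500.38504268,   0.        , 312.28154705],
       [  0.        , 500.38504268, 200.3440572 ],
       [  0.        ,   0.        ,   1.        ]]), 'D': array([-0.00777465,  0.        ,  0.        ,  0.        ,  0.        ]), 'world_from_camera': array([[ 9.99973735e-01, -1.91862471e-03,  6.98912381e-03,
         6.65176632e+02],
       [-5.76147960e-03, -7.95476696e-01,  6.05956790e-01,
        -6.35477394e+02],
       [ 4.39708144e-03, -6.05981142e-01, -7.95466857e-01,
         1.02765790e+03],
       [ 0.00000000e+00,  0.00000000e+00,  0.00000000e+00,
         1.00000000e+00]])}
{'K': array([[458.06099736,   0.        , 320.01315495],
       [  0.        , 458.06099736, 201.3524387 ],
       [  0.        ,   0.        ,   1.        ]]), 'D': array([-0.00571756,  0.        ,  0.        ,  0.        ,  0.        ]), 'world_from_camera': array([[ 1.95363933e-02, -9.87564868e-01,  1.55993462e-01,
         4.60716008e+02],
       [-9.99734247e-01, -1.73859434e-02,  1.51381636e-02,
         1.64348319e+01],
       [-1.22378250e-02, -1.56247751e-01, -9.87642079e-01,
         1.43124554e+03],
       [ 0.00000000e+00,  0.00000000e+00,  0.00000000e+00,
         1.00000000e+00]])}
```

View pics/scene0.png

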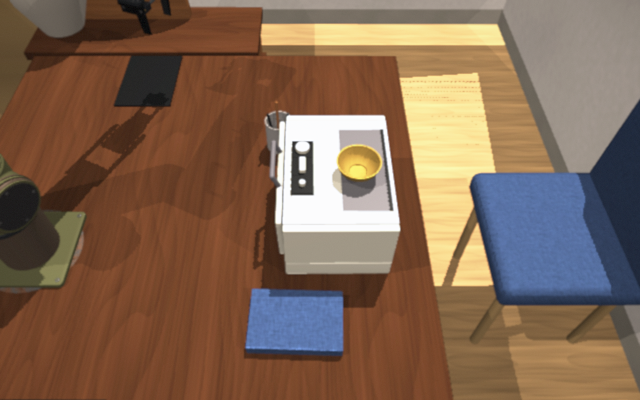

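View pics/top0.png

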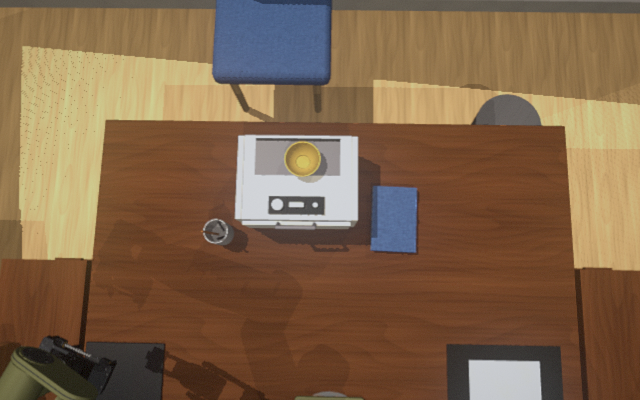

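The scene view shows the big round key at about (303,148), the oblong at (302,164) and the small round at (302,183). In the top view they are at (277,205), (296,205) and (315,205). The handle is at about row 226 in the top view, and the cup is left of the printer at (217,232). I'll enlarge both for exact pixels.

```bash
python3 - <<'E'
import cv2,numpy as np
a=cv2.imread("pics/top0.png")[185:240,200:370]; b=cv2.imread("pics/scene0.png")[100:270,255:405]
a=cv2.resize(a,None,fx=4.7,fy=4.7,interpolation=2); cv2.imwrite("pics/topc.png",a)
b=cv2.resize(b,None,fx=3.5,fy=3.5,interpolation=2); cv2.imwrite("pics/scenec.png",b)
E
```

```text
(no output)
```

View pics/topc.png

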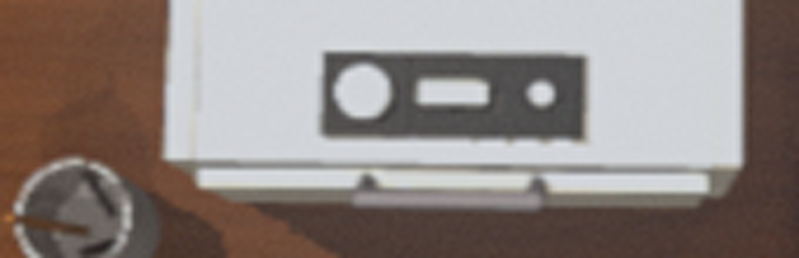

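View pics/scenec.png

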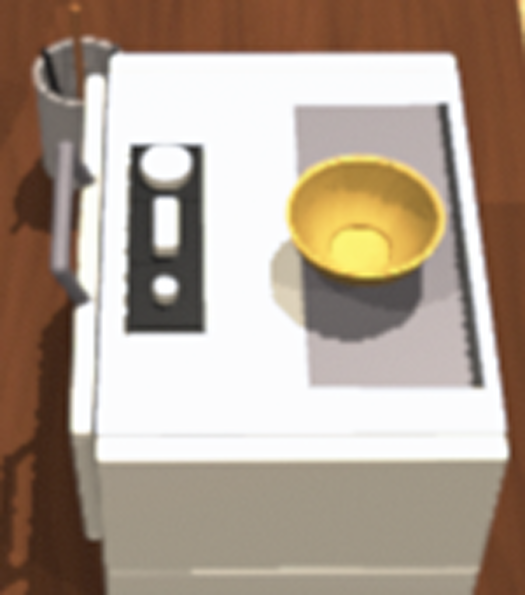

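The top crop shows the keys at (363,92), (453,92) and (541,94), the handle running from (354,199) to (542,202), and the front top edge from (163,160) to (743,166). The scene crop shows the keys at (167,163), (167,226) and (166,287), and the handle from (66,145) to (62,270).

```bash
cat >h.py <<'E'
import numpy as np,cv2
from workcell import eyes
C={n:eyes.calibration(n) for n in("scene","top")}
def ray(n,uv):
    c=C[n];p=cv2.undistortPoints(np.array([[uv]],float),c["K"],c["D"])[0,0]
    T=c["world_from_camera"];return T[:3,3],T[:3,:3]@[p[0],p[1],1]
def atz(n,uv,z):
    o,d=ray(n,uv);return o+d*(z-o[2])/d[2]
def tri(uvs,uvt):
    A=[];b=[]
    for n,uv in(("scene",uvs),("top",uvt)):
        o,d=ray(n,uv);d=d/np.linalg.norm(d);P=np.eye(3)-np.outer(d,d);A.append(P);b.append(P@o)
    return np.linalg.lstsq(np.vstack(A),np.hstack(b),rcond=None)[0]
T=lambda u,v:((u+.5)/4.7-.5+200,(v+.5)/4.7-.5+185)
S=lambda u,v:((u+.5)/3.5-.5+255,(v+.5)/3.5-.5+100)
E
python3 - <<'E'
from h import *
np.set_printoptions(precision=1,suppress=True)
for nm,s,t in(("round",(167,163),(363,92)),("bar",(167,226),(453,92)),("small",(166,287),(541,94))):
    print(nm,tri(S(*s),T(*t)),atz("top",T(*t),196),atz("scene",S(*s),196))
for nm,s,t in(("hL",(66,145),(354,199)),("hR",(62,270),(542,202))):
    print(nm,tri(S(*s),T(*t)),[atz("top",T(*t),z) for z in(200,210)],atz("scene",S(*s),210))
a,b=atz("top",T(163,160),180),atz("top",T(743,166),180);print("edge",a,b,np.linalg.norm(a-b),np.degrees(np.arctan2((b-a)[0],-(b-a)[1])))
print(atz("top",T(75,200),95))
from workcell import sensors
E
```

```text
round [648.5 153.8 194.3] [645.9 153.1 196. ] [650.8 153.  196. ]
bar [649.3 101.4 192. ] [646.8 100.8 196. ] [651.1  98.5 196. ]
small [648.9  50.1 193.4] [646.6  49.6 196. ] [650.8  48.7 196. ]
hL [583.9 155.  210.1] [array([583.1, 155.7, 200. ]), array([582.1, 154.6, 210. ])] [585.8 155.8 210. ]
hR [585.  48. 212.] [array([583.3,  47.6, 200. ]), array([582.3,  47.4, 210. ])] [587.7  50.7 210. ]
edge [605.9 270.9 180. ] [608.5 -68.8 180. ] 339.78144406613706 0.4420331461347556
[589.7 342.1  95. ]
```

Request:
servo_tool(
  angular=[
    [0,0,68.3],
    [0,0,68.3],
    [0,0,68.3],
    [0,0,68.3],
    [0,0,68.3],
    [0,0,68.3],
    [0,0,68.3],
    [0,0,68.3],
    [0,0,68.3],
    [0,0,68.3],
    [0,0,68.3],
    [0,0,68.3],
  ],
  delta_pos=[
    [-50.5,-34,-4.5],
    [-50.5,-34,-4.5],
    [-50.5,-34,-4.5],
    [-50.5,-34,-4.5],
    [-50.5,-34,-4.5],
    [-50.5,-34,-4.5],
    [-50.5,-34,-4.5],
    [-50.5,-34,-4.5],
    [-50.5,-34,-4.5],
    [-50.5,-34,-4.5],
    [-50.5,-34,-4.5],
    [-50.5,-34,-4.5],
  ],
  hand=[0.5,0.5,0.5,0.5,0.5,0.5,0.5,0.5,0.5,0.5,0.5,0.5],
  squeeze=25,
)

```text
t: 1.6
eef_pos: [583.4, 101.5, 259.0]
orientation: [-179.9, -0.0, 90.0]
ft_force: [0.6, -0.1, -1.6]
gripper_width: 0.25
grip_force: 0.0
```

Request:
servo_tool(
  angular=[
    [0,0,0],
    [0,0,0],
    [0,0,0],
  ],
  delta_pos=[
    [0,0.05,3.5],
    [0,0.05,3.5],
    [0,0.05,3.5],
  ],
  hand=[0.5,0.5,0.5],
)

```text
t: 1.98
eef_pos: [584.1, 102.2, 225.3]
orientation: [180.0, -0.0, 90.1]
ft_force: [0.8, -0.0, 1.8]
gripper_width: 0.251
grip_force: 0.0
```

```bash
python3 - <<'E'
from h import *
from workcell import sensors
print(sensors.observe()["eef_pos"])
a=eyes.grab_frame("scene")[90:240,215:365,::-1]
cv2.imwrite("pics/p1.png",cv2.resize(a,None,fx=4,fy=4,interpolation=2))
E
```

```text
[584.10586781 102.24501118 225.34839886]
```

View pics/p1.png

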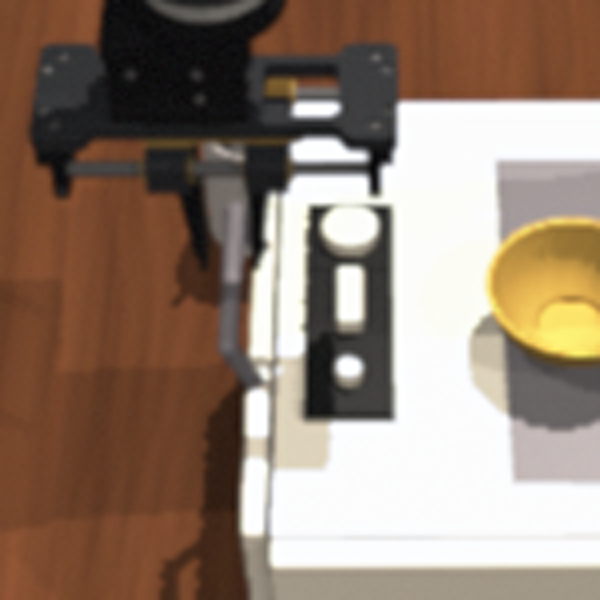

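The fingertips, at about (203,268) and (260,262), straddle the bar centred at about (231,265). The bar is centred between them, so I'll descend and close.

Request:
servo_tool(
  angular=[
    [0,0,0],
    [0,0,0],
    [0,0,0],
    [0,0,0],
    [0,0,0],
    [0,0,0],
    [0,0,0],
    [0,0,0],
  ],
  delta_pos=[
    [0,0,1.5],
    [0,0,3.1],
    [0,0,3.1],
    [0,0,3.1],
    [0,0,3.1],
    [0,0,3.1],
    [0,0,3.1],
    [0,0,3.1],
  ],
  hand=[0.5,0.5,0.5,0.5,1,1,1,1],
  squeeze=25,
)

```text
t: 3.02
eef_pos: [584.5, 101.2, 194.3]
orientation: [180.0, 0.0, 90.0]
ft_force: [-1.5, 0.2, 4.0]
gripper_width: 0.108
grip_force: 25.0
```

```bash
python3 - <<'E'
import numpy as np
p=lambda t:np.array([-(20*np.cos(t)+155*np.sin(t)),155*np.cos(t)-20*np.sin(t)])
th=np.linspace(.026,1.52,25)
for s in(0,12):
    print([[0,round((p(t)-p(th[s]))[0]/10,2),round(-(p(t)-p(th[s]))[1]/10,2)] for t in th[s+1:s+13]])
E
```

```text
[[0, np.float64(-0.96), np.float64(0.18)], [0, np.float64(-1.9), np.float64(0.42)], [0, np.float64(-2.83), np.float64(0.71)], [0, np.float64(-3.73), np.float64(1.07)], [0, np.float64(-4.61), np.float64(1.48)], [0, np.float64(-5.47), np.float64(1.94)], [0, np.float64(-6.29), np.float64(2.46)], [0, np.float64(-7.08), np.float64(3.02)], [0, np.float64(-7.84), np.float64(3.64)], [0, np.float64(-8.55), np.float64(4.3)], [0, np.float64(-9.23), np.float64(5.0)], [0, np.float64(-9.85), np.float64(5.74)]]
[[0, np.float64(-0.58), np.float64(0.78)], [0, np.float64(-1.11), np.float64(1.6)], [0, np.float64(-1.59), np.float64(2.44)], [0, np.float64(-2.01), np.float64(3.32)], [0, np.float64(-2.38), np.float64(4.22)], [0, np.float64(-2.69), np.float64(5.14)], [0, np.float64(-2.95), np.float64(6.08)], [0, np.float64(-3.14), np.float64(7.03)], [0, np.float64(-3.28), np.float64(8.0)], [0, np.float64(-3.36), np.float64(8.96)], [0, np.float64(-3.37), np.float64(9.94)], [0, np.float64(-3.33), np.float64(10.91)]]
```

Request:
servo_tool(
  angular=[
    [0,0,0],
    [0,0,0],
    [0,0,0],
    [0,0,0],
    [0,0,0],
    [0,0,0],
    [0,0,0],
    [0,0,0],
    [0,0,0],
    [0,0,0],
    [0,0,0],
    [0,0,0],
  ],
  delta_pos=[
    [0,-0.96,0.18],
    [0,-1.9,0.42],
    [0,-2.83,0.71],
    [0,-3.73,1.07],
    [0,-4.61,1.48],
    [0,-5.47,1.94],
    [0,-6.29,2.46],
    [0,-7.08,3.02],
    [0,-7.84,3.64],
    [0,-8.55,4.3],
    [0,-9.23,5.0],
    [0,-9.85,5.74],
  ],
  hand=[1,1,1,1,1,1,1,1,1,1,1,1],
)

```text
t: 4.53
eef_pos: [485.4, 101.4, 135.7]
orientation: [180.0, -0.0, 90.0]
ft_force: [3.0, 2.7, 1.0]
gripper_width: 0.107
grip_force: 25.0
```

Request:
servo_tool(
  angular=[
    [0,0,0],
    [0,0,0],
    [0,0,0],
    [0,0,0],
    [0,0,0],
    [0,0,0],
    [0,0,0],
    [0,0,0],
    [0,0,0],
    [0,0,0],
    [0,0,0],
    [0,0,0],
  ],
  delta_pos=[
    [0,-0.58,0.78],
    [0,-1.11,1.6],
    [0,-1.59,2.44],
    [0,-2.01,3.32],
    [0,-2.38,4.22],
    [0,-2.69,5.14],
    [0,-2.95,6.08],
    [0,-3.14,7.03],
    [0,-3.28,8.0],
    [0,-3.36,8.96],
    [0,-3.37,9.94],
    [0,-3.33,10.91],
  ],
  hand=[1,1,1,1,1,1,1,1,1,1,1,1],
)

```text
t: 6.02
eef_pos: [451.7, 101.3, 26.0]
orientation: [-179.9, 0.0, 90.0]
ft_force: [-2.8, 5.3, 25.9]
gripper_width: 0.109
grip_force: 25.0
```

Request:
servo_tool(
  angular=[
    [0,0,0],
    [0,0,0],
    [0,0,0],
    [0,0,0],
    [0,0,0],
    [0,0,0],
    [0,0,0],
    [0,0,0],
    [0,0,0],
    [0,0,0],
    [0,0,0],
  ],
  delta_pos=[
    [0,0,0],
    [0,0,0],
    [0,0,0],
    [0,0,-1],
    [0,0,-2.5],
    [0,0,-5],
    [0,0,-10],
    [0,0,-16],
    [0,0,-22],
    [0,0,-22],
    [0,0,-22],
  ],
  hand=[0.5,0.5,0.5,0.5,0.5,0.5,0.5,1,1,1,1],
)

```text
t: 7.4
eef_pos: [452.4, 101.2, 247.7]
orientation: [179.9, -0.0, 90.0]
ft_force: [-1.0, 0.1, 0.3]
gripper_width: 0.006
grip_force: 0.0
```

```bash
python3 - <<'E'
from h import *
from workcell import sensors
print(sensors.observe()["eef_pos"])
a=eyes.grab_frame("scene")[110:290,200:350,::-1]
b=eyes.grab_frame("top")[170:295,220:370,::-1]
f=lambda x:cv2.resize(x,None,fx=2.65,fy=2.65,interpolation=2)
A,B=f(a),f(b);A=A[:B.shape[0]+140];o=np.zeros((A.shape[0],A.shape[1]+B.shape[1],3),np.uint8);o[:,:A.shape[1]]=A;o[:B.shape[0],A.shape[1]:]=B
cv2.imwrite("pics/p2.png",o);print(A.shape,B.shape)
E
```

```text
[452.38152306 101.24912159 247.67287437]
(471, 398, 3) (331, 398, 3)
```

View pics/p2.png

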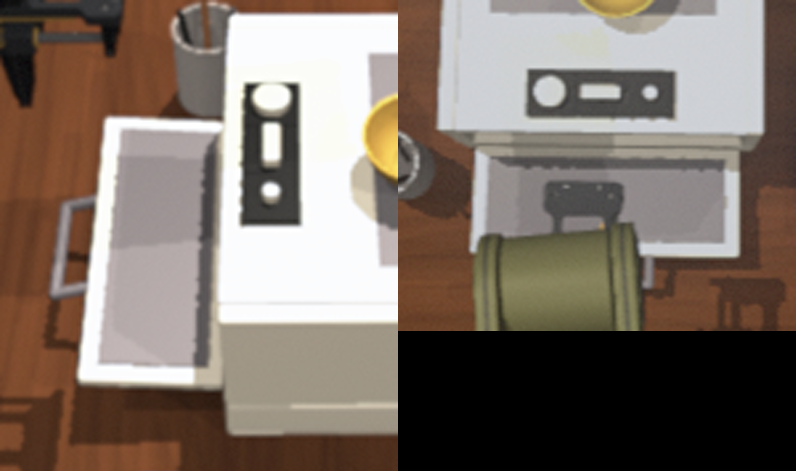

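The cover lies nearly level and the pinch has released. I'll check the handle height from its ends at (66,205) and (56,296) before pressing.

```bash
python3 - <<'E'
from h import *
f=lambda u,v:(200+(u+.5)/2.65-.5,110+(v+.5)/2.65-.5)
for z in(36,46,56,66):print(z,(atz("scene",f(66,205),z)+atz("scene",f(56,296),z))/2)
E
```

```text
36 [452.10555191 109.79584416  36.        ]
46 [454.25418685 102.28041732  46.        ]
56 [456.40282179  94.76499047  56.        ]
66 [458.55145672  87.24956363  66.        ]
```

Request:
servo_tool(
  angular=[
    [0,0,0],
    [0,0,0],
    [0,0,0],
    [0,0,0],
    [0,0,0],
    [0,0,0],
    [0,0,0],
    [0,0,0],
  ],
  delta_pos=[
    [5.2,19.6,0],
    [5.2,19.6,0],
    [5.2,19.6,0],
    [5.2,19.6,0],
    [5.2,19.6,0],
    [5.2,19.6,3.5],
    [5.2,19.6,4.5],
    [5.2,19.6,4.5],
  ],
  hand=[1,1,1,1,1,1,1,1],
)

```text
t: 8.5
eef_pos: [647.0, 152.9, 201.6]
orientation: [-179.9, 0.0, 90.0]
ft_force: [0.6, 0.5, 0.3]
gripper_width: 0.004
grip_force: 0.0
```

The handle is at 46 mm, so the cover is fully down. Next is the round key.

Request:
servo_tool(
  angular=[
    [0,0,0],
    [0,0,0],
    [0,0,0],
    [0,0,0],
    [0,0,0],
    [0,0,0],
  ],
  delta_pos=[
    [0,0,0.4],
    [0,0,0.8],
    [0,0,1.0],
    [0,0,1.2],
    [0,0,1.2],
    [0,0,1.2],
  ],
  hand=[1,1,1,1,1,1],
)

```text
t: 9.25
eef_pos: [649.1, 153.3, 190.8]
orientation: [179.9, -0.0, 90.0]
ft_force: [0.6, 0.3, 4.3]
gripper_width: 0.003
grip_force: 1.8
```

Reading about 4 N, which is borderline, so I'll press 3 mm more.

Request:
servo_tool(
  angular=[
    [0,0,0],
    [0,0,0],
    [0,0,0],
    [0,0,0],
  ],
  delta_pos=[
    [0,0,0.15],
    [0,0,0.3],
    [0,0,0.3],
    [0,0,0.3],
  ],
  hand=[1,1,1,1],
)

```text
t: 9.75
eef_pos: [649.1, 153.3, 190.1]
orientation: [179.9, -0.0, 90.0]
ft_force: [-3.2, -1.6, 12.1]
gripper_width: 0.004
grip_force: 5.8
```

Bottomed at 12 N. I'll lift, shift to the oblong key and press it the same way.

Request:
servo_tool(
  angular=[
    [0,0,0],
    [0,0,0],
    [0,0,0],
    [0,0,0],
    [0,0,0],
    [0,0,0],
    [0,0,0],
  ],
  delta_pos=[
    [0,0,-1.5],
    [0,0,-3],
    [0,0,-3],
    [0,0,-3],
    [-5.2,0,-3],
    [-5.2,0,-3],
    [-5.2,0,-2],
  ],
  hand=[1,1,1,1,1,1,1],
)

```text
t: 10.62
eef_pos: [648.9, 101.4, 207.1]
orientation: [179.9, -0.0, 90.0]
ft_force: [0.7, 0.4, 0.0]
gripper_width: 0.004
grip_force: 0.0
```

Request:
servo_tool(
  angular=[
    [0,0,0],
    [0,0,0],
    [0,0,0],
    [0,0,0],
    [0,0,0],
    [0,0,0],
    [0,0,0],
  ],
  delta_pos=[
    [0,0,0.8],
    [0,0,1.2],
    [0,0,1.6],
    [0,0,1.8],
    [0,0,2.0],
    [0,0,2.0],
    [0,0,2.0],
  ],
  hand=[1,1,1,1,1,1,1],
)

```text
t: 11.5
eef_pos: [648.3, 102.0, 190.2]
orientation: [180.0, -0.1, 90.0]
ft_force: [-8.1, 0.5, 11.8]
gripper_width: 0.005
grip_force: 5.4
```

Bottomed. I'll lift, go back over the handle and open to about 24 mm.

Request:
servo_tool(
  angular=[
    [0,0,0],
    [0,0,0],
    [0,0,0],
    [0,0,0],
    [0,0,0],
    [0,0,0],
    [0,0,0],
    [0,0,0],
    [0,0,0],
    [0,0,0],
    [0,0,0],
    [0,0,0],
  ],
  delta_pos=[
    [0,0,-1.5],
    [0,0,-3],
    [0,0,-5],
    [0,0,-5],
    [0,-19.6,-5],
    [0,-19.6,-5],
    [0,-19.6,-5],
    [0,-19.6,-5],
    [0,-19.6,0],
    [0,-19.6,6],
    [0,-19.6,11.5],
    [0,-19.6,11.5],
  ],
  hand=[1,1,1,1,1,1,1,0.5,0.5,0.5,0.5,0.5],
)

```text
t: 13.0
eef_pos: [449.1, 100.7, 67.5]
orientation: [-179.4, 0.1, 90.0]
ft_force: [0.8, -0.1, 0.2]
gripper_width: 0.251
grip_force: 0.0
```

Request:
servo_tool(
  angular=[
    [0,0,0],
    [0,0,0],
  ],
  delta_pos=[
    [0,0,0],
    [0,0,0],
  ],
  hand=[0.5,0.5],
)

```text
t: 13.25
eef_pos: [455.2, 101.5, 75.4]
orientation: [179.7, -0.0, 90.0]
ft_force: [-0.3, 0.2, 0.5]
gripper_width: 0.252
grip_force: 0.0
```

Request:
servo_tool(
  angular=[
    [0,0,0],
    [0,0,0],
    [0,0,0],
    [0,0,0],
    [0,0,0],
    [0,0,0],
    [0,0,0],
    [0,0,0],
    [0,0,0],
  ],
  delta_pos=[
    [0,0,0],
    [0,0,1.5],
    [0,0,3],
    [0,0,4.3],
    [0,0,4.3],
    [0,0,4.3],
    [0,0,4.3],
    [0,0,4.3],
    [0,0,4.3],
  ],
  hand=[0.5,0.5,0.5,0.5,0.5,1,1,1,1],
  squeeze=25,
)

```text
t: 14.38
eef_pos: [451.7, 101.3, 29.4]
orientation: [-179.9, 0.0, 90.0]
ft_force: [-5.6, 0.4, 4.0]
gripper_width: 0.107
grip_force: 25.0
```

```bash
python3 - <<'E'
import numpy as np
p=lambda t:np.array([-(20*np.cos(t)+155*np.sin(t)),155*np.cos(t)-20*np.sin(t)])
th=np.linspace(1.5,-.03,25)
for s in(0,12):
    print([[0,float(round((p(t)-p(th[s]))[0]/10,2)),float(round(-(p(t)-p(th[s]))[1]/10,2))] for t in th[s+1:s+13]])
E
```

```text
[[0, -0.03, -1.0], [0, 0.01, -1.99], [0, 0.11, -2.98], [0, 0.28, -3.96], [0, 0.5, -4.93], [0, 0.79, -5.89], [0, 1.14, -6.82], [0, 1.55, -7.73], [0, 2.01, -8.61], [0, 2.53, -9.46], [0, 3.1, -10.28], [0, 3.72, -11.06]]
[[0, 0.67, -0.74], [0, 1.39, -1.43], [0, 2.15, -2.07], [0, 2.95, -2.67], [0, 3.78, -3.21], [0, 4.65, -3.7], [0, 5.55, -4.13], [0, 6.47, -4.51], [0, 7.42, -4.82], [0, 8.38, -5.07], [0, 9.36, -5.27], [0, 10.34, -5.4]]
```

Request:
servo_tool(
  angular=[
    [0,0,0],
    [0,0,0],
    [0,0,0],
    [0,0,0],
    [0,0,0],
    [0,0,0],
    [0,0,0],
    [0,0,0],
    [0,0,0],
    [0,0,0],
    [0,0,0],
    [0,0,0],
  ],
  delta_pos=[
    [0,-0.03,-1.0],
    [0,0.01,-1.99],
    [0,0.11,-2.98],
    [0,0.28,-3.96],
    [0,0.5,-4.93],
    [0,0.79,-5.89],
    [0,1.14,-6.82],
    [0,1.55,-7.73],
    [0,2.01,-8.61],
    [0,2.53,-9.46],
    [0,3.1,-10.28],
    [0,3.72,-11.06],
  ],
  hand=[1,1,1,1,1,1,1,1,1,1,1,1],
)

```text
t: 15.88
eef_pos: [486.4, 101.4, 140.8]
orientation: [-179.4, 0.0, 90.0]
ft_force: [-17.4, -0.6, 7.3]
gripper_width: 0.108
grip_force: 25.0
```

Request:
servo_tool(
  angular=[
    [0,0,0],
    [0,0,0],
    [0,0,0],
    [0,0,0],
    [0,0,0],
    [0,0,0],
    [0,0,0],
    [0,0,0],
    [0,0,0],
    [0,0,0],
    [0,0,0],
    [0,0,0],
  ],
  delta_pos=[
    [0,0.67,-0.74],
    [0,1.39,-1.43],
    [0,2.15,-2.07],
    [0,2.95,-2.67],
    [0,3.78,-3.21],
    [0,4.65,-3.7],
    [0,5.55,-4.13],
    [0,6.47,-4.51],
    [0,7.42,-4.82],
    [0,8.38,-5.07],
    [0,9.36,-5.27],
    [0,10.34,-5.4],
  ],
  hand=[1,1,1,1,1,1,1,1,1,1,1,1],
)

```text
t: 17.38
eef_pos: [587.9, 101.6, 195.5]
orientation: [-179.0, -0.0, 90.0]
ft_force: [-42.2, 0.6, 22.3]
gripper_width: 0.106
grip_force: 25.0
```

Shut against the stop. I'll release and lift.

Request:
servo_tool(
  angular=[
    [0,0,0],
    [0,0,0],
    [0,0,0],
    [0,0,0],
    [0,0,0],
    [0,0,0],
    [0,0,0],
    [0,0,0],
    [0,0,0],
    [0,0,0],
  ],
  delta_pos=[
    [0,0,0],
    [0,0,0],
    [0,-0.2,0],
    [0,-0.35,0],
    [0,-0.35,0],
    [0,-0.35,-1],
    [0,-0.35,-3],
    [0,-0.35,-6],
    [0,-10,-9],
    [0,-18,-9],
  ],
  hand=[0.5,0.5,0.5,0.5,0.5,0.5,0.5,0.5,0.5,0.5],
)

```text
t: 18.62
eef_pos: [467.9, 101.3, 281.9]
orientation: [179.8, -0.0, 90.0]
ft_force: [-0.3, -1.5, 1.3]
gripper_width: 0.247
grip_force: 0.0
```

```bash
python3 - <<'E'
from h import *
a=eyes.grab_frame("scene")[100:270,225:405,::-1]
cv2.imwrite("pics/p3.png",cv2.resize(a,None,fx=3.5,fy=3.5,interpolation=2))
E
```

```text
(no output)
```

View pics/p3.png

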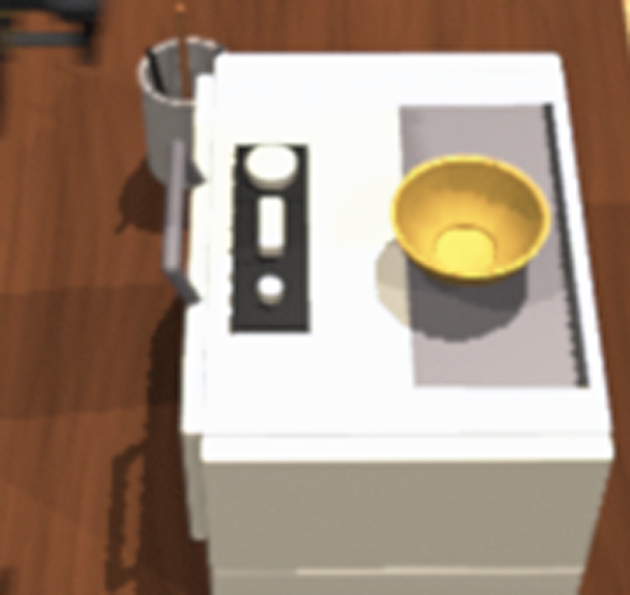

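The cover looks shut: the handle is now at about (176,210), roughly 3.5 mm nearer the printer than at the start, and the keys are up. To be sure the release did not leave it slightly ajar, I'll nudge the bar with closed fingers.

Request:
servo_tool(
  angular=[
    [0,0,0],
    [0,0,0],
    [0,0,0],
    [0,0,0],
    [0,0,0],
    [0,0,0],
    [0,0,0],
    [0,0,0],
    [0,0,0],
    [0,0,0],
    [0,0,0],
    [0,0,0],
  ],
  delta_pos=[
    [0,-0.5,4],
    [0,-0.5,8],
    [0,-0.5,8.2],
    [0,3,8.2],
    [0,7,8.2],
    [0,9,8.2],
    [0,9.6,8.2],
    [0,10,8.2],
    [0,10.3,8.2],
    [0,10.6,8.2],
    [0,10.8,8.2],
    [0,10.8,8.2],
  ],
  hand=[1,1,1,1,1,1,1,1,1,1,1,1],
)

```text
t: 20.18
eef_pos: [574.8, 101.3, 196.6]
orientation: [-179.9, 0.0, 90.0]
ft_force: [-5.2, 0.6, 2.6]
gripper_width: 0.004
grip_force: 2.8
```

Request:
servo_tool(
  angular=[
    [0,0,0],
    [0,0,0],
    [0,0,0],
    [0,0,0],
  ],
  delta_pos=[
    [0,0.2,0],
    [0,0.4,0],
    [0,0.4,0],
    [0,0.4,0],
  ],
  hand=[1,1,1,1],
)

```text
t: 20.68
eef_pos: [574.9, 101.3, 196.5]
orientation: [-179.3, 0.0, 90.0]
ft_force: [-19.0, -0.8, 10.4]
gripper_width: -0.0
grip_force: 10.2
```

At a hard stop: 19 N with no motion. I'll withdraw straight back.

Request:
servo_tool(
  angular=[
    [0,0,0],
    [0,0,0],
    [0,0,0],
    [0,0,0],
    [0,0,0],
    [0,0,0],
    [0,0,0],
  ],
  delta_pos=[
    [0,-2,0],
    [0,-5,0],
    [0,-10,0],
    [0,-12,-3],
    [0,-12,-5],
    [0,-12,-5],
    [0,-12,-5],
  ],
  hand=[1,1,1,1,1,1,1],
)

```text
t: 21.55
eef_pos: [460.3, 101.2, 245.8]
orientation: [-180.0, 0.0, 90.0]
ft_force: [-0.0, -0.8, -0.3]
gripper_width: 0.003
grip_force: 0.0
```

```bash
python3 -c "
from workcell import sensors,job_done
s=sensors.observe();print(s['t'],s['eef_pos'],s['ft_force']);print(job_done())"
```

```text
21.55 [460.32247696 101.18300192 245.78226634] [-0.03612281 -0.82002646 -0.2877947 ]
the job is handed in; nothing more can be done
None
```

The job is handed in at 21.6 s: I pulled the cover fully down, pressed and released the big round key, then the oblong key (about 12 N each, against the stop), and shut the cover to its hard stop; I did not touch the small key, bowl, cup or book, and `job_done` returned no verdict.

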